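# Lock the copper blank and hold the guarded clamp lever down

### The job

Lock the copper blank in the hold-down clamp: pick up the mallet and knock the steel locating pin down flush with its bush (with the mallet, not with the gripper), then put the mallet back down on the bench top and let go of it. Next flip the safety catch up and over to its side, out of the lever's way, and only then pull the clamp lever by its crossbar all the way towards the robot side and keep holding it there against its spring: the program finishes while the gripper is holding the lever. Leave the copper dish, the tin and the steel block alone.

Things in the scene. Friction and masses are not known exactly. Their poses are not given: they have to be found in the camera images.
- fixture: hold-down clamp fixed to the bench. Dark steel bed, x -130..130, y -140..100, 30 mm high, in this frame; origin under it at bench level; front (-x) roughly faces the robot, yaw varies. A 3 mm copper blank lies fixed on it. Two green cheeks (y +-30, x -15..35, top 130 mm) carry the lever; a green post (y 68..88, x -12..18, top 165 mm) carries the catch.
- jaw_mid (a point): middle of the underside of the steel jaw bar (100 mm along the fixture's y, 24 mm wide) on a round ram in a green nose (x -65..-15, y +-18, top 110 mm). It hangs 51 mm above the bench and sinks up to 17 mm as the lever is pulled; nothing needs to touch it.
- pin (a joint): locating pin, m driven down: 0 = pin top 20 mm above its bush, 0.0195 = fully home, 0.5 mm proud of the bush. Starts between 0 and 0.004. Stiff (about 6 N), stays where it is left, does not spring back.
- pin_top (a point): centre of the flat top of the locating pin, a plain vertical steel pin 12 mm in diameter. It stands at x -55, y -100 mm in the fixture's frame, in a steel bush 28 mm in diameter whose flat top is 60 mm above the bench; the pin top is at 80 mm when joint pin is 0.
- catch (a joint): safety catch, rad: 0 = lying level across the front of the lever and blocking it, 1.57 = standing straight up, 1.95 = stop, leaning outwards to the fixture's +y side. It turns about the fixture's x direction: its free end (at -y) goes up and over to +y. Light friction (about 0.03 N m); past upright it stays over by itself.
- catch_grip (a point): point in the middle of the catch's finger grip, a round steel bar 16 mm in diameter and 58 mm long (29 mm either side of this point) that sticks out along the fixture's -x from the catch's free end. At joint 0: x -40, y -20, z 150 mm in the fixture's frame.
- catch_hinge (a point): point on the catch's hinge axis (the axis runs along the fixture's x) level with catch_grip, fixed to the fixture at x -40, y +70, z 150 mm; catch_grip moves round it on a circle of 90 mm radius.
- lever (a joint): clamp lever, rad pulled: 0 = rest, leaning back 0.45 rad from upright (away from the robot side); 1.10 = stop, leaning 0.65 rad to the front (fixture's -x). It is sprung back to 0: the pull at the crossbar grows from about 2 to 9 N. With the catch down it is blocked after about 0.1 rad.
- lever_grip (a point): centre of the lever's crossbar, a round black bar 22 mm in diameter and 84 mm long along the fixture's y, at the top of the steel lever arm (18 by 16 mm). At joint 0: x +65, y 0, z 235 mm in the fixture's frame.
- lever_hinge (a point): point on the lever's hinge axis (along the fixture's y), fixed to the fixture at x 0, y 0, z 100 mm; lever_grip moves round it on a circle of 150 mm radius, over the top and towards the fixture's -x.
- mallet: 0.36 kg mallet standing on its flat striking face: dark wooden barrel head 64 mm in diameter, 80 mm high, axis vertical; light flat-sided handle 22 mm wide, 26 mm high, level, centreline 40 mm above the face, running along the mallet's -x to 215 mm from the head's axis. Origin: centre of the lower (striking) face, z up.
- mallet_head (a point): middle of the mallet's barrel head, 40 mm above the striking face.
- mallet_grip (a point): point on the handle's centreline, 55 mm from the head's axis and 40 mm above the striking face: a good place to grip, across the handle.
- dish: copper bowl 100 mm across and 40 mm high; bystander, origin under its centre.
- tin: closed aluminium tin 60 mm in diameter, 75 mm high; bystander, origin under its centre.
- dapping_block: steel block, 55 mm cube; bystander, origin under its centre.

How it is judged:
By the outcome, as a careful person would: the job done as asked, in the order asked, and still so for the second after the job is handed in, while the arm keeps its last pose, push and grip.
It also fails if it takes over 72 s, if anything falls off the work surface, if the arm or the gripper's body presses on something with over 40 N, if the wrist force passes 120 N, or if a joint passes its speed limit or range.

### The arm

A 6-joint arm with a two-finger parallel gripper is mounted at the origin on the work surface. World frame = base frame: x ahead of the robot, y to its left, z up, the work surface at z = 0. Lengths are in mm, angles in degrees, forces in N, time in s.
With the tool pointing down it reaches from about 250 to 800 mm from the base axis. Payload 3.9 kg.
Tool frame: the origin (TCP) lies at the centre of the arm's flange, where the gripper is bolted on; the fingertips stand 173 mm ahead of it and the grasp point (between the pads) lies 155 mm ahead of it; z points along the fingers, y is the line along which they close (so a half turn about z gives the same grasp; the last joint's range is limited). The gripper opens to 85 mm and grips with 20 to 120 N. Pads are 22 mm wide; open, the fingers measure 114 mm over their backs; the gripper's body (76 mm by 85 mm) begins 54 mm behind the grasp point. The pads swing forward as they close: fully open they stand 13 mm farther back than shut.
Start: joints at [0, 14.897, -7.913, 67.191, 0, 90], TCP at [524.991, 0, 404.704] pointing down, gripper open.
Joint ranges: [-159.42, 159.42], [-47.68, 98.78], [-73.54, 78.23], [-108.79, 121.32], [-90, 84.71], [-180, 180]. Speed limits (degrees/s): [147.25, 147.25, 180, 180, 180, 180].

### API

Orientations are given as a 3x3 rotation matrix whose columns are the frame's x, y, z axes.
In Python, from bench import * gives the robot as it stands.
- The arm moves only by the tool move_arm, never from a script. Its argument "commands" is a list that holds one entry, the list of rows, each a list of 7 numbers: the turn, a rotation vector about the tool's x, y, z in shares of pi rad (1.0 is pi rad), then the shift along the tool's x, y, z in a scale on which 1.0 is 600 mm, then the closure, from 0 (fully open) to 1 (shut). A call has 1 to 20 rows; each row is the pose to reach, as a shift and turn from the pose commanded when the call began, along the tool's axes at that moment; what a row does not reach only later rows make up. A row lasts 1/10 s, in which the tool goes at most 50 mm and 8.59 degrees, less where a joint would pass 70% of its speed; a pose out of reach is approached as far as the arm can. A shift or turn number past 1, either way, is cut back to 1. A call with a gripper value outside its range is refused whole. The fingers move at their own pace and stop on an object; "newtons" is the grip in N (left out, the last holds). Time passes only in rows, so rows that repeat a pose let the fingers close. It gives the time, the measured TCP pose, the force, the opening and the grip force at its end, in the units of the state.
- get_state(): the state, without advancing time (a new reading comes with each control period).
- read_camera(name): name is "scene" or "side" or "wrist"; returns a dict with "color" (420x560x3 uint8, blue, green, red), "depth" (420x560 float32, mm along the optical axis (not along the pixel's ray), 0 where there is no reading), "K" (3x3 intrinsics, pixels), "world_from_camera" (4x4, takes a point from camera to world coordinates). Camera axes: x right, y up, looking along -z (the intrinsics and any distortion apply to the point x, -y, -z); pixel columns grow to the right and rows downward; lengths in mm; the calibration is good to about 2 mm. A picture is of the moment at which its call begins.
- job_done(): hands the job in; it is judged then, once.
Trained networks look in a picture, given as the dict that the camera call returned (one of the last four; its "shot" number tells which), for a name from the list of things; names that differ only in an ending like _2 or _b are one class to them, and where a whole thing is asked for, a point or a joint stands for the part that bears it (a point fixed in the world has none). Each returns a list of dicts, best first, with "conf" (0 to 1); they miss things now and then, are a little off and sometimes report something else, mostly with a low value. They report only what shows in the picture. A call takes as long as a camera call.
- recognise(picture, label): "box" ([left, top, right, bottom] in pixels, round what is visible of it).
- tip_of(picture, label): "centre" ([column, row] in pixels: a listed point, or the origin of a listed thing).
The state is a dict: "time_s": time; "joint_positions": joint angles; "qvel": joint speeds; "effort": joint torques, N m; "ee_pos": TCP position; "orientation": TCP orientation; "wrist_force": force on the tool from outside, world axes, zero at the start; "torque": the same for the moment, N m; "opening": finger opening in mm; "grasp_force": force on a finger pad.
Only numpy, scipy, OpenCV 4.12 (cv2) and the standard library are available. Lean on these libraries where they do the work, as an engineer would, in place of code of your own. Each camera call takes 0.05 s, during which the arm holds its last target. There are 200 camera calls.

## Working session

There is one attempt and no reset: what is moved stays moved. The work goes in short steps, Python scripts to look and compute and a tool call to move; the robot and the scene stay as the last step left them, time stands still between calls to the robot, and variables do not carry over. Pictures are saved under pics/ and viewed, at most 10 in all, crops included, and the job is handed in when it is done.

Besides the shell and the picture viewer there is one more tool, called in YAML: its name, and indented under it one key for each argument. move_arm: Moves the arm, as the interface text tells. Its arguments: {"type":"object","properties":{"commands":{"type":"array","items":{"type":"array","items":{"type":"array","items":{"type":"number"}}}},"newtons":{"type":"number"}},"required":["commands"]}

```bash
mkdir -p pics; ls
cat > h.py <<'E'
from bench import *
import numpy as np, cv2
def unproj(p,px,d):
    K=np.array(p["K"]);x=(px[0]-K[0,2])/K[0,0]*d;y=(px[1]-K[1,2])/K[1,1]*d
    return (np.array(p["world_from_camera"])@[x,-y,-d,1])[:3]
def at_z(p,px,z):
    T=np.array(p["world_from_camera"]);a=unproj(p,px,1.);c=T[:3,3];r=a-c
    return c+r*(z-c[2])/r[2]
def cloud(p):
    K=np.array(p["K"]);d=p["depth"].astype(float);v,u=np.indices(d.shape)
    P=np.stack([(u-K[0,2])/K[0,0]*d,-(v-K[1,2])/K[1,1]*d,-d],-1)
    T=np.array(p["world_from_camera"]);return P@T[:3,:3].T+T[:3,3]
def med(p,px,r=2):
    c,rw=int(round(px[0])),int(round(px[1]));w=p["depth"][rw-r:rw+r+1,c-r:c+r+1];w=w[w>0]
    return unproj(p,px,np.median(w)) if w.size else None
E
cat > a.py <<'E'
from h import *
np.set_printoptions(precision=1,suppress=True)
ims=[]
for n in ["scene","side"]:
    p=read_camera(n);cv2.imwrite(f"pics/{n}0.png",p["color"]);ims.append(p["color"])
    print(n,p["K"][0][0],p["world_from_camera"])
    for l in ["pin_top","catch_grip","catch_hinge","lever_grip","lever_hinge","jaw_mid","mallet_head","mallet_grip","mallet","dish","tin","dapping_block","fixture"]:
        for r in tip_of(p,l)[:1]: print(l,np.array(r["centre"]),round(r["conf"],2),med(p,r["centre"]))
E
python3 a.py
```

```text
pics
scene 494.31845717858556 [[  -0.8   -0.4    0.5 1194.2]
 [   0.6   -0.5    0.6  798.6]
 [   0.     0.8    0.6  866.3]
 [   0.     0.     0.     1. ]]
catch_grip [314.7 218.3] 0.74 [517.  133.6 155.1]
catch_hinge [336.  241.8] 0.84 [396.3 103.1  -0. ]
lever_grip [286.3 212.1] 0.59 [633.5 162.4 243.2]
lever_hinge [303.3 251.9] 0.69 [591.7 178.6 120.1]
mallet_head [226.4 179.1] 0.97 [ 505.5 -260.    63.9]
mallet_grip [221.2 174. ] 0.77 [ 512.5 -276.3   76.6]
mallet [226.5 191.6] 0.59 [ 505.2 -263.7   16.5]
dish [171.6 233.9] 0.66 [ 735.6 -196.1    7.7]
tin [406.5 324.7] 0.73 [504.4 424.8  31. ]
dapping_block [159.6 203. ] 0.83 [ 697.3 -331.4   20. ]
fixture [304.4 279.3] 0.93 [585.7 181.9  32.2]
side 545.1536641629268 [[  -0.7    0.5   -0.5 -157.3]
 [  -0.7   -0.5    0.5  766.1]
 [  -0.     0.7    0.7 1253.5]
 [   0.     0.     0.     1. ]]
pin_top [309.7 234.6] 0.47 [558.9  -9.9   0.2]
catch_grip [282.1 233.2] 0.89 [526.5 132.7 153. ]
catch_hinge [259.9 252.9] 0.63 [569.2 178.3  71.9]
lever_grip [250.7 194.3] 0.79 [624.  149.5 241.7]
lever_hinge [267.6 239.6] 0.97 [561.5 154.3 115.1]
mallet_head [387.9 189.3] 0.85 [ 472.9 -261.7   74.3]
mallet_grip [404.  183.3] 0.97 [ 468.8 -343.1   46. ]
mallet [389.2 197. ] 0.6 [ 465.5 -264.6   43.8]
dish [316.9 176.9] 0.72 [ 696.6 -185.8   26.8]
tin [215.  343.2] 0.92 [457.3 432.2  43.5]
dapping_block [354.4 161. ] 0.76 [ 663.7 -334.    21.9]
fixture [271.1 260.7] 0.7 [550.3 155.7  33.3]
```

View pics/side0.png

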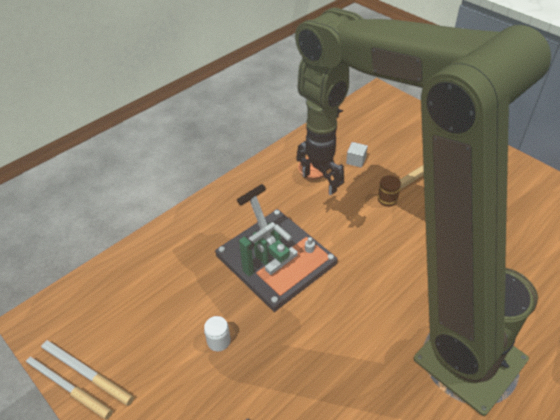

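View pics/scene0.png

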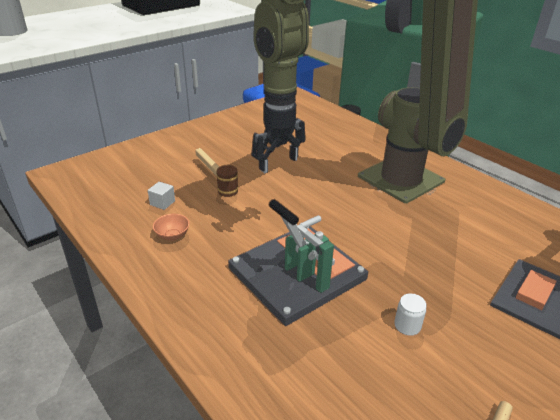

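The side view shows the bed centred near (277,258), the pin near (310,243), the crossbar at (251,194) and the mallet head at (389,190). In the scene view the bed is at (298,270) and the mallet at (228,180). Next I fit the fixture and mallet poses.

```bash
cat > b.py <<'E'
from h import *
from scipy.optimize import least_squares
np.set_printoptions(precision=1,suppress=True)
F={"catch_grip":(-40,-20,150),"catch_hinge":(-40,70,150),"lever_grip":(65,0,235),"lever_hinge":(0,0,100),"pin_top":(-55,-100,78),"fixture":(0,0,0)}
M={"mallet_head":(0,0,40),"mallet_grip":(-55,0,40),"mallet":(0,0,0)}
def proj(p,X):
    T=np.linalg.inv(np.array(p["world_from_camera"]));c=T[:3,:3]@X+T[:3,3];K=np.array(p["K"])
    return np.array([K[0,0]*c[0]/-c[2]+K[0,2],K[1,1]*-c[1]/-c[2]+K[1,2]])
def fit(obs,D,x0):
    def f(q):
        c,s=np.cos(q[2]),np.sin(q[2]);R=np.array([[c,-s,0],[s,c,0],[0,0,1]])
        return np.concatenate([proj(p,R@np.array(D[l],float)+[q[0],q[1],0])-px for p,l,px in obs])
    r=least_squares(f,x0,loss="soft_l1",x_scale=[100,100,1]);return r.x,f(r.x).reshape(-1,2)
if __name__=="__main__":
  P=[read_camera(n) for n in ["scene","side"]]
  for D,x0 in ((F,[580,150,0]),(M,[490,-260,1.5])):
    obs=[(p,l,np.array(r["centre"])) for p in P for l in D for r in tip_of(p,l)[:1] if r["conf"]>.4]
    q,e=fit(obs,D,x0);print(q,np.degrees(q[2]))
    for o,k in zip(obs,e):print(o[1],k)
  for p in P:
    W=cloud(p)
    m=(abs(W[...,2]-30)<4)&(abs(W[...,0]-570)<220)&(abs(W[...,1]-150)<200)&(p["depth"]>0)
    n,lab,st,ce=cv2.connectedComponentsWithStats(m.astype(np.uint8));i=1+np.argmax(st[1:,4]);pts=W[lab==i][:,:2].astype(np.float32)
    r=cv2.minAreaRect(pts);print("bed",r,len(pts),"z",np.median(W[lab==i][:,2]))
    b=(abs(W[...,2]-235)<25)&(np.hypot(W[...,0]-630,W[...,1]-150)<70);print("bar",W[b].mean(0) if b.any() else None,b.sum(), cv2.minAreaRect(W[b][:,:2].astype(np.float32)))
    t=(W[...,2]>75)&(W[...,2]<90)&(np.hypot(W[...,0]-490,W[...,1]+260)<60)&(p["depth"]>0);print("malletTop",np.median(W[t],0),t.sum(),W[t][:,:2].min(0),W[t][:,:2].max(0))
    t=(W[...,2]>20)&(W[...,2]<60)&(abs(W[...,0]-480)<90)&(abs(W[...,1]+390)<90)&(p["depth"]>0)
    if t.sum()>10: print("handle",cv2.fitLine(W[t][:,:2].astype(np.float32),cv2.DIST_HUBER,0,.01,.01).ravel(),t.sum())
E
python3 b.py
```

```text
[563.3 149.6  -0. ] -0.8865009319203618
catch_grip [-0.7 -1.2]
catch_hinge [0.9 0.2]
lever_grip [-1.2 -0.6]
lever_hinge [-0.9 -0.5]
fixture [-1.7 -1.7]
catch_grip [-0.3 -0.7]
catch_hinge [-0.4  2.1]
lever_grip [-0.8  1.9]
lever_hinge [-0.1  1.2]
pin_top [-0.6  1.2]
fixture [0.4 0.9]
[ 488.  -290.2    1.4] 77.9194353200455
mallet_head [-2.1  1.1]
mallet_grip [-0.7 -4.4]
mallet [ 0.1 -3.3]
mallet_head [0.  1.6]
mallet_grip [-0.4  3.2]
mallet [-0.   0.3]
bed ((563.9241943359375, 131.21359252929688), (243.4707794189453, 262.512939453125), 87.44440460205078) 4449 z 29.505799750645565
bar [634.1 153.4 239.2] 348 ((631.097412109375, 147.00367736816406), (87.99671173095703, 22.16465187072754), 88.31190490722656)
malletTop [ 489.1 -282.    78.6] 187 [ 455.9 -315.8] [ 519.2 -250.7]
handle [   0.1    1.   480.4 -404.6] 221
bed ((562.0940551757812, 130.49497985839844), (241.72422790527344, 262.9512023925781), 87.45418548583984) 3242 z 29.85200592745855
bar [623.1 149.5 236.3] 313 ((620.8633422851562, 146.51226806640625), (89.42341613769531, 35.25783157348633), 86.23716735839844)
malletTop [ 485.6 -284.6   78.7] 214 [ 456.1 -317.1] [ 517.3 -253.3]
handle [   0.1    1.   468.9 -377. ] 243
```

```bash
cat > go.py <<'E'
from h import *
from scipy.spatial.transform import Rotation as Ro
np.set_printoptions(precision=4,suppress=True)
def down(deg):  # tool z down, tool y along world angle deg
    a=np.radians(deg);y=np.array([np.cos(a),np.sin(a),0]);z=np.array([0,0,-1.]);return np.c_[np.cross(y,z),y,z]
def rel(R,g,s=None):   # R target orientation, g target grasp point; prints rotvec, shift
    s=s or get_state();R0=np.array(s["orientation"]);p=np.array(g)-155*R[:,2]
    return np.r_[Ro.from_matrix(R0.T@R).as_rotvec(),(R0.T@(p-np.array(s["ee_pos"])))]
E
python3 -c "
from go import *
s=get_state();print(s['time_s'],np.array(s['orientation']),s['ee_pos'],s['opening'],s['wrist_force'])
p=read_camera('wrist');T=np.array(p['world_from_camera']);print(np.array(s['orientation']).T@(T[:3,3]-s['ee_pos']),np.array(s['orientation']).T@T[:3,:3])
for d in (-6,174): print(d,rel(down(d),[480,-340,190]))"
```

```text
2.4 [[ 0.  1. -0.]
 [ 1. -0.  0.]
 [ 0. -0. -1.]] [524.9838   0.0012 404.7042] 85.2021437885683 [ 0.3181 -0.0122  0.6083]
[77.9268 -0.3079 31.4135] [[ 0.0009  0.9522  0.3053]
 [ 1.     -0.0005 -0.0016]
 [-0.0014  0.3053 -0.9522]]
-6 [  -0.        0.        0.1047 -340.0086  -44.9808   59.6999]
174 [  -0.       -0.       -3.0369 -340.0086  -44.9808   59.6999]
```

The manual's scale: shifts go in shares of 600 mm and turns go in shares of pi rad. Converting my numbers, -340 mm / 600 = -0.5667, -42 mm / 600 = -0.07, 0.105 rad / 3.1416 = 0.0334.

move_arm:
  commands:
    - [[0, 0, 0.0334, -0.5667, -0.07, 0.0667, 0], [0, 0, 0.0334, -0.5667, -0.07, 0.0667, 0], [0, 0, 0.0334, -0.5667, -0.07, 0.0667, 0], [0, 0, 0.0334, -0.5667, -0.07, 0.0667, 0], [0, 0, 0.0334, -0.5667, -0.07, 0.0667, 0], [0, 0, 0.0334, -0.5667, -0.07, 0.0667, 0], [0, 0, 0.0334, -0.5667, -0.07, 0.0667, 0], [0, 0, 0.0334, -0.5667, -0.07, 0.0667, 0], [0, 0, 0.0334, -0.5667, -0.07, 0.0667, 0], [0, 0, 0.0334, -0.5667, -0.07, 0.0667, 0]]

```text
time_s: 3.45
ee_pos: [483.0, -339.2, 364.7]
orientation: [[0.104, 0.995, -0.0], [0.995, -0.104, 0.001], [0.001, -0.0, -1.0]]
wrist_force: [-0.0, -0.2, -0.0]
opening: 85.4
grasp_force: 0.0
```

```bash
cat > c.py <<'E'
from go import *
s=get_state();print(s["time_s"],s["ee_pos"],s["wrist_force"])
p=read_camera("wrist");cv2.imwrite("pics/w1.png",p["color"])
W=cloud(p);ok=p["depth"]>0
t=ok&(abs(W[...,2]-80)<4)&(np.hypot(W[...,0]-487,W[...,1]+284)<50)
if t.sum(): print("top",t.sum(),cv2.minEnclosingCircle(W[t][:,:2].astype(np.float32)),np.median(W[t][:,2]))
t=ok&(abs(W[...,2]-53)<5)&(W[...,1]<-320)&(abs(W[...,0]-480)<60)
q=W[t][:,:2].astype(np.float32);print("handle",len(q),cv2.minAreaRect(q),np.median(W[t][:,2]),cv2.fitLine(q,cv2.DIST_HUBER,0,.01,.01).ravel())
for l in ["mallet_head","mallet_grip"]:
    for r in tip_of(p,l)[:1]: print(l,r["centre"],r["conf"],at_z(p,r["centre"],40))
E
python3 c.py
```

```text
3.45 [ 483.0423 -339.177   364.7181] [-0.0188 -0.1811 -0.05  ]
top 5716 ((488.5627746582031, -288.3068542480469), 31.83739471435547) 79.21514469514555
handle 3857 ((473.5587463378906, -412.0354919433594), (176.70103454589844, 21.829301834106445), 83.099365234375) 51.87336438141705 [   0.1207    0.9927  474.4293 -404.3233]
mallet_grip [278.5, 193.3] 0.58 [ 483.0542 -341.2763   40.    ]
```

View pics/w1.png

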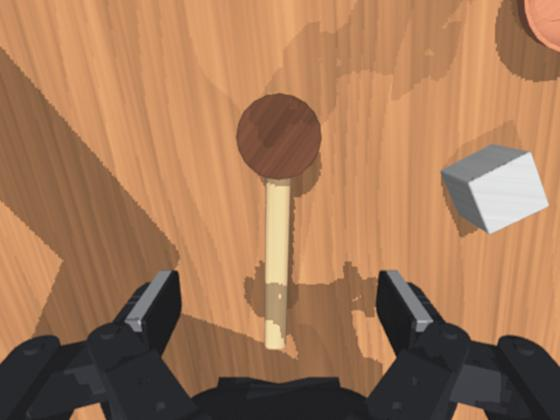

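Converted, 170 mm / 600 = 0.2833, 150 mm / 600 = 0.25, 0.016 rad / 3.1416 = 0.0051.

move_arm:
  commands:
    - [[0, 0, 0.0051, -0.0067, -0.0017, 0.1333, 0.2], [0, 0, 0.0051, -0.0067, -0.0017, 0.2, 0.2], [0, 0, 0.0051, -0.0067, -0.0017, 0.25, 0.2], [0, 0, 0.0051, -0.0067, -0.0017, 0.2833, 0.2], [0, 0, 0.0051, -0.0067, -0.0017, 0.2833, 0.2], [0, 0, 0.0051, -0.0067, -0.0017, 0.2833, 0.2], [0, 0, 0.0051, -0.0067, -0.0017, 0.2833, 1], [0, 0, 0.0051, -0.0067, -0.0017, 0.2833, 1], [0, 0, 0.0051, -0.0067, -0.0017, 0.2833, 1], [0, 0, 0.0051, -0.0067, -0.0017, 0.2833, 1], [0, 0, 0.0051, -0.0067, -0.0017, 0.2833, 1], [0, 0, 0.0051, -0.0067, -0.0017, 0.2833, 1], [0, 0, 0.0051, -0.0067, -0.0017, 0.2833, 1], [0, 0, 0.0051, -0.0067, -0.0017, 0.2833, 1], [0, 0, 0.0051, -0.0067, -0.0017, 0.2833, 1]]
  newtons: 110

```text
time_s: 5.1
ee_pos: [481.9, -344.3, 196.4]
orientation: [[0.121, 0.993, 0.002], [0.993, -0.121, -0.002], [-0.001, 0.002, -1.0]]
wrist_force: [-1.5, 0.5, 5.9]
opening: 20.5
grasp_force: 107.2
```

Converted, 259 mm / 600 = 0.4317, -110 mm / 600 = -0.1833.

move_arm:
  commands:
    - [[0, 0, 0, 0, 0, -0.0667, 1], [0, 0, 0, 0, 0, -0.1333, 1], [0, 0, 0, 0, 0, -0.1833, 1], [0, 0, 0, 0.0667, -0.0033, -0.2333, 1], [0, 0, 0, 0.1333, -0.0083, -0.25, 1], [0, 0, 0, 0.2, -0.0133, -0.25, 1], [0, 0, 0, 0.2667, -0.0183, -0.25, 1], [0, 0, 0, 0.3333, -0.0233, -0.25, 1], [0, 0, 0, 0.4, -0.025, -0.25, 1], [0, 0, 0, 0.4317, -0.025, -0.25, 1], [0, 0, 0, 0.4317, -0.025, -0.25, 1], [0, 0, 0, 0.4317, -0.025, -0.25, 1], [0, 0, 0, 0.4317, -0.025, -0.25, 1]]

```text
time_s: 6.4
ee_pos: [497.7, -85.7, 344.6]
orientation: [[0.122, 0.993, -0.0], [0.993, -0.122, -0.001], [-0.001, -0.0, -1.0]]
wrist_force: [-0.6, -0.5, -3.9]
opening: 19.9
grasp_force: 109.0
```

```bash
cat > d.py <<'E'
from go import *
s=get_state();print(s["time_s"],s["ee_pos"],s["opening"],s["wrist_force"])
p=read_camera("wrist");cv2.imwrite("pics/w2.png",p["color"]);W=cloud(p);ok=p["depth"]>0
near=ok&(np.hypot(W[...,0]-504,W[...,1]-53)<30)
for lo,hi in((68,88),(56,63)):
    t=near&(W[...,2]>lo)&(W[...,2]<hi)
    if t.sum()>5: print(lo,t.sum(),np.median(W[t],0),cv2.minEnclosingCircle(W[t][:,:2].astype(np.float32)))
for l in ["pin_top","catch_grip","lever_grip"]:
    for r in tip_of(p,l)[:1]: print(l,r["centre"],r["conf"],med(p,r["centre"],1),at_z(p,r["centre"],78))
q=read_camera("side")
for r in tip_of(q,"pin_top")[:1]: print("side",r["centre"],r["conf"],at_z(q,r["centre"],78))
E
python3 d.py
```

```text
6.4 [497.7453 -85.6579 344.6018] 19.866022970344723 [-0.5559 -0.4545 -3.8509]
68 222 [506.093   46.9402  78.7314] ((506.37493896484375, 49.716285705566406), 5.799252510070801)
56 817 [505.538   45.0009  59.277 ] ((506.2781677246094, 50.14767837524414), 13.760335922241211)
side [310.5, 237.3] 0.59 [506.0204  43.8205  78.    ]
```

View pics/w2.png

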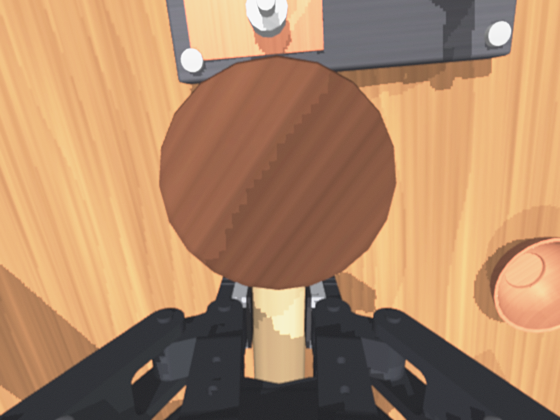

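Converted, 86 mm / 600 = 0.1433, 84 mm / 600 = 0.14.

move_arm:
  commands:
    - [[0, 0, 0, 0.0667, -0.0067, 0, 1], [0, 0, 0, 0.1433, -0.015, 0, 1], [0, 0, 0, 0.1433, -0.015, 0, 1], [0, 0, 0, 0.1433, -0.015, 0.0333, 1], [0, 0, 0, 0.1433, -0.015, 0.075, 1], [0, 0, 0, 0.1433, -0.015, 0.1, 1], [0, 0, 0, 0.1433, -0.015, 0.1, 1], [0, 0, 0, 0.1433, -0.015, 0.1133, 1], [0, 0, 0, 0.1433, -0.015, 0.1233, 1], [0, 0, 0, 0.1433, -0.015, 0.1333, 1], [0, 0, 0, 0.1433, -0.015, 0.14, 1], [0, 0, 0, 0.1433, -0.015, 0.14, 1]]

```text
time_s: 7.9
ee_pos: [500.0, 1.3, 260.8]
orientation: [[0.121, 0.993, 0.002], [0.993, -0.121, -0.0], [-0.0, 0.002, -1.0]]
wrist_force: [0.5, 0.1, -3.2]
opening: 20.4
grasp_force: 109.4
```

```bash
cat > e.py <<'E'
from go import *
s=get_state();print(s["time_s"],s["ee_pos"],s["opening"],s["wrist_force"],s["torque"])
p=read_camera("wrist");W=cloud(p);ok=p["depth"]>0
g=np.array(s["ee_pos"])+155*np.array(s["orientation"])[:,2];h=g+55*np.array(s["orientation"])[:,0]
t=ok&(np.hypot(W[...,0]-h[0],W[...,1]-h[1])<40)&(abs(W[...,2]-g[2]-40)<12)
Q=W[t];c=np.median(Q,0);a=np.linalg.lstsq(np.c_[Q[:,:2]-h[:2],np.ones(len(Q))],Q[:,2],rcond=None)[0];print("mallet top: slope x,y deg",np.degrees(a[:2]),"z at axis",a[2],"circle",cv2.minEnclosingCircle(Q[:,:2].astype(np.float32)),len(Q),"grasp z",g[2])
E
python3 e.py
```

```text
7.9 [500.0133   1.3336 260.8149] 20.37698812916593 [ 0.4544  0.1488 -3.1807] [-0.2345 -0.1064 -0.0424]
mallet top: slope x,y deg [ 0.0498 -0.6258] z at axis 143.63341348902483 circle ((506.5408630371094, 52.411624908447266), 36.70029067993164) 43553 grasp z 105.81517323096512
```

move_arm:
  commands:
    - [[0, 0, 0, 0, 0, 0.0033, 1], [0, 0, 0, 0, 0, 0.0067, 1], [0, 0, 0, 0, 0, 0.01, 1], [0, 0, 0, 0, 0, 0.01, 1]]

```text
time_s: 8.35
ee_pos: [499.7, 1.3, 256.3]
orientation: [[0.121, 0.993, 0.002], [0.993, -0.121, -0.0], [0.0, 0.002, -1.0]]
wrist_force: [-2.6, -3.2, 11.8]
opening: 20.5
grasp_force: 111.7
```

```bash
python3 e.py
```

```text
8.35 [499.7065   1.316  256.3479] 20.517426317509287 [-2.5977 -3.1664 11.7544] [-0.2155  0.5413  0.172 ]
mallet top: slope x,y deg [ 0.1035 -0.102 ] z at axis 139.69088605869882 circle ((506.33837890625, 52.244842529296875), 36.532745361328125) 43822 grasp z 101.34816869207458
```

Converted, 2 mm / 600 = 0.0033, 1 mm / 600 = 0.0017.

move_arm:
  commands:
    - [[0, 0, 0, 0, 0, 0.0017, 1], [0, 0, 0, 0, 0, 0.0033, 1], [0, 0, 0, 0, 0, 0.0033, 1]]

```text
time_s: 8.7
ee_pos: [499.6, 1.1, 255.9]
orientation: [[0.121, 0.993, 0.003], [0.993, -0.121, -0.001], [-0.0, 0.003, -1.0]]
wrist_force: [-6.1, -5.6, 24.6]
opening: 20.6
grasp_force: 113.4
```

```bash
python3 e.py
```

```text
8.7 [499.6451   1.1019 255.8886] 20.60015347103083 [-6.1361 -5.6473 24.6025] [-0.0957  1.3042  0.2269]
mallet top: slope x,y deg [0.1743 0.2868] z at axis 139.62917804871716 circle ((506.29638671875, 51.8623046875), 36.42678451538086) 44104 grasp z 100.88932555151578
```

Converted, -92 mm / 600 = -0.1533, -90 mm / 600 = -0.15.

move_arm:
  commands:
    - [[0, 0, 0, 0, 0, -0.05, 1], [0, 0, 0, 0, 0, -0.1, 1], [0, 0, 0, -0.05, 0.005, -0.1533, 1], [0, 0, 0, -0.1167, 0.0117, -0.1533, 1], [0, 0, 0, -0.15, 0.015, -0.1533, 1], [0, 0, 0, -0.15, 0.015, -0.1533, 1], [0, 0, 0, -0.15, 0.015, -0.1533, 1]]

```text
time_s: 9.45
ee_pos: [496.8, -88.9, 343.7]
orientation: [[0.122, 0.993, -0.002], [0.993, -0.122, 0.002], [0.001, -0.003, -1.0]]
wrist_force: [-0.4, 0.0, -2.5]
opening: 20.2
grasp_force: 109.1
```

```bash
sed -i 's/(68,88),(56,63)/(66,88),(56,66)/;s/w2.png/w3.png/' d.py
cat >> d.py <<'E'
t=near&(np.hypot(W[...,0]-506.2,W[...,1]-50)<4);print("pin z",np.median(W[t][:,2]))
t=near&(abs(np.hypot(W[...,0]-506.2,W[...,1]-50)-10.5)<2)&(W[...,2]>50);print("bush z",np.median(W[t][:,2]))
E
python3 d.py;python3 e.py
```

```text
9.45 [496.8132 -88.8884 343.6899] 20.226787705135596 [-0.3554  0.006  -2.4803]
56 890 [505.6966  45.4833  59.3674] ((506.4748229980469, 49.63783645629883), 13.662995338439941)
pin_top [264.7, 0.0] 0.62 None [504.433   47.0915  78.    ]
pin z 59.78132695151312
bush z 59.362508014179724
9.75 [497.4249 -88.1616 344.4448] 20.42978351648305 [-0.2311  0.1966 -4.1531] [-0.1952  0.0523  0.031 ]
mallet top: slope x,y deg [-0.1169 -0.6072] z at axis 227.24757869595635 circle ((503.4875793457031, -37.009029388427734), 36.67494201660156) 43530 grasp z 189.44485822444528
```

Converted, -255 mm / 600 = -0.425, -225 mm / 600 = -0.375.

move_arm:
  commands:
    - [[0, 0, 0, -0.075, 0.005, 0, 1], [0, 0, 0, -0.15, 0.01, 0, 1], [0, 0, 0, -0.225, 0.015, 0, 1], [0, 0, 0, -0.3, 0.02, 0, 1], [0, 0, 0, -0.375, 0.0233, 0, 1], [0, 0, 0, -0.425, 0.025, 0.0667, 1], [0, 0, 0, -0.425, 0.025, 0.1333, 1], [0, 0, 0, -0.425, 0.025, 0.1833, 1], [0, 0, 0, -0.425, 0.025, 0.225, 1], [0, 0, 0, -0.425, 0.025, 0.2367, 1], [0, 0, 0, -0.425, 0.025, 0.2433, 1], [0, 0, 0, -0.425, 0.025, 0.2483, 1], [0, 0, 0, -0.425, 0.025, 0.2483, 1], [0, 0, 0, -0.425, 0.025, 0.2483, 1]]

```text
time_s: 11.2
ee_pos: [482.2, -344.2, 197.0]
orientation: [[0.121, 0.993, 0.002], [0.993, -0.121, -0.001], [-0.001, 0.002, -1.0]]
wrist_force: [0.1, 0.9, -2.9]
opening: 20.3
grasp_force: 109.2
```

```bash
python3 e.py
```

```text
11.2 [ 482.2098 -344.1826  197.0323] 20.33035836945552 [ 0.089   0.8677 -2.9159] [-0.1195  0.0151  0.0153]
mallet top: slope x,y deg [ 0.0528 -0.7646] z at axis 79.7439797129532 circle ((488.6946105957031, -293.1700439453125), 36.774810791015625) 43561 grasp z 42.03277892462282
```

move_arm:
  commands:
    - [[0, 0, 0, 0, 0, 0.0017, 1], [0, 0, 0, 0, 0, 0.0017, 1], [0, 0, 0, 0, 0, 0.0017, 0.7], [0, 0, 0, 0, 0, 0.0017, 0.5], [0, 0, 0, 0, 0, 0.0017, 0.3], [0, 0, 0, 0, 0, 0.0017, 0.3], [0, 0, 0, 0, 0, 0.0017, 0.3], [0, 0, 0, 0, 0, -0.0333, 0.3], [0, 0, 0, 0, 0, -0.1, 0.3], [0, 0, 0, 0, 0, -0.1667, 0.3], [0, 0, 0, 0, 0, -0.25, 0.3], [0, 0, 0, 0, 0, -0.3167, 0.3], [0, 0, 0, 0, 0, -0.3167, 0.3]]

```text
time_s: 12.55
ee_pos: [483.1, -344.9, 392.5]
orientation: [[0.121, 0.993, 0.01], [0.993, -0.121, -0.007], [-0.006, 0.011, -1.0]]
wrist_force: [0.6, -0.1, -0.8]
opening: 59.7
grasp_force: 0.0
```

```bash
python3 c.py; python3 b.py | head -14
```

```text
12.55 [ 483.0861 -344.9263  392.5305] [ 0.61   -0.0992 -0.7834]
top 4834 ((489.0650634765625, -288.22760009765625), 31.90178680419922) 79.20450941602053
handle 3424 ((474.90460205078125, -412.0596618652344), (178.7126922607422, 21.592365264892578), 83.47489166259766) 51.84498083432817 [   0.1134    0.9936  475.9506 -404.6466]
mallet_grip [274.3, 177.2] 0.95 [ 483.7345 -340.7997   40.    ]
[563.3 147.7  -0.1] -4.385547098519308
catch_grip [-0.7 -0.2]
catch_hinge [0.4 0.6]
lever_grip [-0.1 -2.2]
lever_hinge [ 1.1 -1. ]
fixture [0.1 0.1]
catch_grip [ 0.4 -1. ]
catch_hinge [0.2 2.2]
lever_grip [-1.1 -1.2]
lever_hinge [ 1.6 -0.6]
pin_top [-76.6  51.3]
fixture [-0.9 -1. ]
[ 487.5 -286.     1.4] 81.96648941709279
mallet_head [ 0.3 -0.2]
```

```bash
python3 -c "
from go import *
print(np.array(get_state()['joint_positions']))
for d in (87,-93): print(rel(down(d),[470,130,300]))"
```

```text
[-35.5296  21.9277  -0.4273  67.6405   0.0011  61.402 ]
[  0.       0.0001  -1.6394 469.0118 -68.6704 -69.2708]
[  0.0001  -0.       1.5022 469.0118 -68.6704 -69.2708]
```

Converted, 468 mm / 600 = 0.78, -54 mm / 600 = -0.09, -1.639 rad / 3.1416 = -0.5217.

move_arm:
  commands:
    - [[0, 0, -0.5217, 0.78, -0.0633, -0.09, 0.3], [0, 0, -0.5217, 0.78, -0.0633, -0.09, 0.3], [0, 0, -0.5217, 0.78, -0.0633, -0.09, 0.3], [0, 0, -0.5217, 0.78, -0.0633, -0.09, 0.3], [0, 0, -0.5217, 0.78, -0.0633, -0.09, 0.3], [0, 0, -0.5217, 0.78, -0.0633, -0.09, 0.3], [0, 0, -0.5217, 0.78, -0.0633, -0.09, 0.3], [0, 0, -0.5217, 0.78, -0.0633, -0.09, 0.3], [0, 0, -0.5217, 0.78, -0.0633, -0.09, 0.3], [0, 0, -0.5217, 0.78, -0.0633, -0.09, 0.3], [0, 0, -0.5217, 0.78, -0.0633, -0.09, 0.3], [0, 0, -0.5217, 0.78, -0.0633, -0.09, 0.3], [0, 0, -0.5217, 0.78, -0.0633, -0.09, 0.3], [0, 0, -0.5217, 0.78, -0.0633, -0.09, 0.3], [0, 0, -0.5217, 0.78, -0.0633, -0.09, 0.3]]

```text
time_s: 15.2
ee_pos: [500.4, 124.6, 439.7]
orientation: [[-0.998, 0.055, -0.0], [0.055, 0.998, -0.0], [0.0, -0.0, -1.0]]
wrist_force: [0.1, -0.2, 0.4]
opening: 59.9
grasp_force: 0.0
```

```bash
cat > f.py <<'E'
from go import *
s=get_state();print(s["time_s"],s["ee_pos"],np.array(s["orientation"]))
p=read_camera("wrist");cv2.imwrite("pics/w4.png",p["color"]);W=cloud(p);ok=p["depth"]>0
for n,(x,y,r),(lo,hi) in (("catch",(525,127,60),(145,164)),("pin",(506,50,20),(56,64)),("bar",(630,145,60),(225,252)),("nose",(525,148,60),(104,114))):
    t=ok&(np.hypot(W[...,0]-x,W[...,1]-y)<r)&(W[...,2]>lo)&(W[...,2]<hi)
    if t.sum()>20: print(n,t.sum(),np.median(W[t],0),W[t].min(0),W[t].max(0),cv2.minAreaRect(W[t][:,:2].astype(np.float32)))
for l in ["pin_top","catch_grip","lever_grip"]:
    for r in tip_of(p,l)[:1]: print(l,r["centre"],r["conf"],med(p,r["centre"],1))
E
python3 f.py
```

```text
15.2 [500.3566 124.5992 439.6769] [[-0.9985  0.0552 -0.0001]
 [ 0.0552  0.9985 -0.    ]
 [ 0.0001 -0.     -1.    ]]
catch 2460 [554.3216 134.37   156.3538] [501.8961 121.0055 145.0188] [583.1096 173.6313 159.4377] ((542.859375, 134.92269897460938), (80.86705780029297, 45.921653747558594), 31.233102798461914)
pin 523 [505.3625  51.07    59.385 ] [492.5512  37.135   56.0657] [519.1687  64.3804  61.5609] ((505.8392639160156, 50.758453369140625), (27.219268798828125, 26.63718605041504), 89.53483581542969)
nose 1637 [532.8003 153.1485 109.3469] [499.4707 114.3439 104.0363] [580.8436 182.3637 113.9724] ((539.9047241210938, 149.8818359375), (67.39445495605469, 79.96304321289062), 86.70977020263672)
pin_top [208.8, 185.4] 0.47 [504.962   50.3892  59.9632]
catch_grip [286.7, 229.1] 0.68 [520.6277 129.96   157.5337]
```

View pics/w4.png

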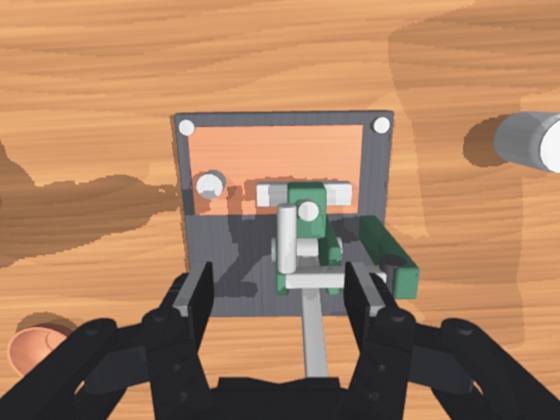

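```bash
cat > g.py <<'E'
from go import *
p=read_camera("wrist");W=cloud(p);ok=p["depth"]>0
t=ok&(W[...,0]>495)&(W[...,0]<545)&(abs(W[...,1]-130)<20)&(W[...,2]>150)&(W[...,2]<165)
q=W[t][:,:2].astype(np.float32);print(len(q),cv2.fitLine(q,cv2.DIST_HUBER,0,.01,.01).ravel(),W[t].min(0),W[t].max(0))
E
python3 g.py; python3 b.py | grep bed
```

```text
968 [  0.9989  -0.0465 522.3314 129.6555] [501.7133 121.2423 150.075 ] [544.8581 137.8731 158.7878]
bed ((563.7460327148438, 130.5896759033203), (243.68482971191406, 262.1192321777344), 87.75367736816406) 4461 z 29.448145357603266
bed ((561.3357543945312, 129.65061950683594), (241.30596923828125, 261.7032470703125), 87.63248443603516) 3226 z 30.04982186027337
```

Converted, 135 mm / 600 = 0.225, 115 mm / 600 = 0.1917, -0.012 rad / 3.1416 = -0.0038.

move_arm:
  commands:
    - [[0, 0, -0.0038, -0.0317, 0.01, 0.0667, 0.3], [0, 0, -0.0038, -0.0317, 0.01, 0.1333, 0.3], [0, 0, -0.0038, -0.0317, 0.01, 0.1917, 0.3], [0, 0, -0.0038, -0.0317, 0.01, 0.225, 0.3], [0, 0, -0.0038, -0.0317, 0.01, 0.225, 0.3], [0, 0, -0.0038, -0.0317, 0.01, 0.225, 0.6], [0, 0, -0.0038, -0.0317, 0.01, 0.225, 0.8], [0, 0, -0.0038, -0.0317, 0.01, 0.225, 1], [0, 0, -0.0038, -0.0317, 0.01, 0.225, 1], [0, 0, -0.0038, -0.0317, 0.01, 0.225, 1], [0, 0, -0.0038, -0.0317, 0.01, 0.225, 1], [0, 0, -0.0038, -0.0317, 0.01, 0.225, 1]]
  newtons: 30

```text
time_s: 17.65
ee_pos: [520.4, 130.1, 306.4]
orientation: [[-0.999, 0.041, 0.004], [0.041, 0.999, -0.0], [-0.004, -0.0, -1.0]]
wrist_force: [-0.3, -2.4, 6.4]
opening: 15.0
grasp_force: 29.7
```

```bash
python3 -c "
from go import *
s=get_state();print(s['time_s'],s['wrist_force'],s['opening'],s['ee_pos'])
R=np.array(s['orientation']);yaw=np.radians(-2.5);ey=np.array([-np.sin(yaw),np.cos(yaw),0])
print(R)
for t in np.arange(0.1,1.95,.15):
  d=90*(1-np.cos(t))*ey+[0,0,90*np.sin(t)];print(round(t,2),R.T@d)"
```

```text
17.65 [-0.348  -2.3947  6.4406] 15.034474868471332 [520.3654 130.0847 306.3942]
[[-0.9991  0.0412  0.0035]
 [ 0.0412  0.9992 -0.0003]
 [-0.0035 -0.0002 -1.    ]]
0.1 [-0.0327  0.4481 -8.985 ]
0.25 [ -0.0852   2.794  -22.2667]
0.4 [ -0.1406   7.0985 -35.0486]
0.55 [ -0.1977  13.2647 -47.0437]
0.7 [ -0.2552  21.1542 -57.9827]
0.85 [ -0.3119  30.5898 -67.6198]
1.0 [ -0.3665  41.3597 -75.7387]
1.15 [ -0.4177  53.2219 -82.1569]
1.3 [ -0.4643  65.91   -86.7305]
1.45 [ -0.5055  79.1392 -89.3565]
1.6 [ -0.5401  92.6122 -89.9762]
1.75 [ -0.5675 106.0266 -88.5755]
1.9 [ -0.5871 119.0811 -85.1859]
```

Converted, 114 mm / 600 = 0.19, 106 mm / 600 = 0.1767.

move_arm:
  commands:
    - [[0, 0, 0, 0, 0, -0.015, 1], [0, 0, 0, 0, 0.005, -0.0367, 1], [0, 0, 0, 0, 0.0117, -0.0583, 1], [0, 0, 0, 0, 0.0217, -0.0783, 1], [0, 0, 0, 0, 0.035, -0.0967, 1], [0, 0, 0, 0, 0.0517, -0.1133, 1], [0, 0, 0, 0, 0.0683, -0.1267, 1], [0, 0, 0, 0, 0.0883, -0.1367, 1], [0, 0, 0, 0, 0.11, -0.145, 1], [0, 0, 0, 0, 0.1317, -0.1483, 1], [0, 0, 0, 0, 0.155, -0.15, 1], [0, 0, 0, 0, 0.1767, -0.1483, 1], [0, 0, 0, 0, 0.19, -0.145, 1], [0, 0, 0, 0, 0.19, -0.145, 1], [0, 0, 0, 0, 0.19, -0.145, 1]]

```text
time_s: 19.15
ee_pos: [525.0, 245.1, 393.1]
orientation: [[-0.999, 0.04, 0.003], [0.04, 0.999, 0.002], [-0.003, 0.002, -1.0]]
wrist_force: [2.0, -0.3, 7.2]
opening: 14.6
grasp_force: 32.6
```

Converted, -110 mm / 600 = -0.1833, -70 mm / 600 = -0.1167.

move_arm:
  commands:
    - [[0, 0, 0, 0, 0, 0, 0.7], [0, 0, 0, 0, 0, 0, 0.4], [0, 0, 0, 0, 0, 0, 0.3], [0, 0, 0, 0, 0, 0, 0.3], [0, 0, 0, 0, 0, -0.05, 0.3], [0, 0, 0, 0, 0, -0.1167, 0.3], [0, 0, 0, 0, 0, -0.1833, 0.3], [0, 0, 0, 0, 0, -0.1833, 0.3]]

```text
time_s: 19.95
ee_pos: [524.9, 244.5, 507.5]
orientation: [[-0.999, 0.041, 0.009], [0.041, 0.999, 0.005], [-0.009, 0.005, -1.0]]
wrist_force: [-0.1, -0.2, -0.0]
opening: 60.1
grasp_force: 0.0
```

```bash
python3 -c "
from go import *
print(get_state()['ee_pos'],rel(down(-2.5),[629,121,345]))
q=read_camera('scene');cv2.imwrite('pics/s5.png',cv2.resize(q['color'][150:330,200:400],None,fx=3,fy=3))"
```

```text
[524.853  244.4644 507.5255] [   0.0107    0.0031    1.5736 -109.0338 -119.1465    7.9029]
```

View pics/s5.png

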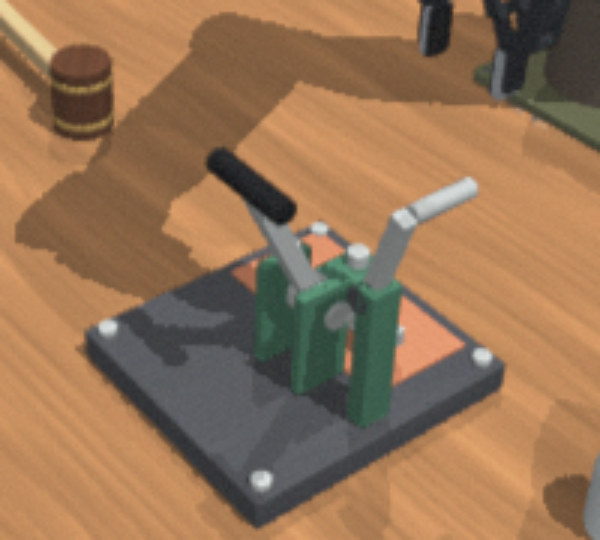

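The catch stands up and over to the +y side (its arm runs from (385,290) to (405,215)), and the mallet is standing on the bench. Next is the lever.

Converted, -119 mm / 600 = -0.1983, -109 mm / 600 = -0.1817, 1.574 rad / 3.1416 = 0.501.

move_arm:
  commands:
    - [[0, 0, 0.501, -0.1817, -0.1983, 0.0167, 0.3], [0, 0, 0.501, -0.1817, -0.1983, 0.0167, 0.3], [0, 0, 0.501, -0.1817, -0.1983, 0.0167, 0.3], [0, 0, 0.501, -0.1817, -0.1983, 0.0167, 0.3], [0, 0, 0.501, -0.1817, -0.1983, 0.0167, 0.3], [0, 0, 0.501, -0.1817, -0.1983, 0.0167, 0.3], [0, 0, 0.501, -0.1817, -0.1983, 0.0167, 0.3], [0, 0, 0.501, -0.1817, -0.1983, 0.0167, 0.3], [0, 0, 0.501, -0.1817, -0.1983, 0.0167, 0.3], [0, 0, 0.501, -0.1817, -0.1983, 0.0167, 0.3], [0, 0, 0.501, -0.1817, -0.1983, 0.0167, 0.3], [0, 0, 0.501, -0.1817, -0.1983, 0.0167, 0.3], [0, 0, 0.501, -0.1817, -0.1983, 0.0167, 0.3]]

```text
time_s: 21.3
ee_pos: [628.2, 120.8, 490.5]
orientation: [[0.042, 0.999, -0.002], [0.999, -0.042, -0.0], [-0.0, -0.002, -1.0]]
wrist_force: [-0.1, 0.6, -0.0]
opening: 59.9
grasp_force: 0.0
```

```bash
cat > l.py <<'E'
from go import *
s=get_state();print(s["time_s"],s["ee_pos"],np.array(s["joint_positions"]))
p=read_camera("wrist");W=cloud(p);ok=p["depth"]>0
t=ok&(np.hypot(W[...,0]-630,W[...,1]-145)<65)&(W[...,2]>236)&(W[...,2]<256)&(p["color"].max(-1)<90)
q=W[t][:,:2].astype(np.float32);print(len(q),cv2.minAreaRect(q),W[t][:,2].max(),cv2.fitLine(q,cv2.DIST_HUBER,0,.01,.01).ravel())
for r in tip_of(p,"lever_grip")[:1]: print(r["centre"],r["conf"],at_z(p,r["centre"],235))
cv2.imwrite("pics/w6.png",p["color"])
E
python3 l.py
```

```text
21.3 [628.2058 120.8427 490.4898] [ 10.8868  26.2606  21.9657  85.8301   0.0073 103.3145]
3843 ((630.8416748046875, 145.65753173828125), (83.35332489013672, 21.452667236328125), 87.59041595458984) 246.81209794873018 [  0.041    0.9992 630.6898 148.3172]
[280.9, 184.6] 0.78 [630.4477 143.4054 235.    ]
```

Converted, 100 mm / 600 = 0.1667, 90 mm / 600 = 0.15.

move_arm:
  commands:
    - [[0, 0, 0, 0, 0.0017, 0.0583, 0.3], [0, 0, 0, 0, 0.0017, 0.1167, 0.3], [0, 0, 0, 0, 0.0017, 0.15, 0.3], [0, 0, 0, 0, 0.0017, 0.1667, 0.3], [0, 0, 0, 0, 0.0017, 0.1667, 0.3], [0, 0, 0, 0, 0.0017, 0.1667, 0.6], [0, 0, 0, 0, 0.0017, 0.1667, 0.8], [0, 0, 0, 0, 0.0017, 0.1667, 1], [0, 0, 0, 0, 0.0017, 0.1667, 1], [0, 0, 0, 0, 0.0017, 0.1667, 1], [0, 0, 0, 0, 0.0017, 0.1667, 1]]
  newtons: 60

```text
time_s: 22.5
ee_pos: [629.3, 120.9, 393.6]
orientation: [[0.044, 0.999, 0.002], [0.999, -0.044, 0.001], [0.001, 0.002, -1.0]]
wrist_force: [-1.4, 0.8, 6.6]
opening: 20.4
grasp_force: 59.1
```

```bash
python3 -c "
from go import *
s=get_state();print(s['ee_pos'],s['opening'],s['wrist_force'])
for k,f in enumerate(np.linspace(.08,1.14,14)):
  th=.45-f;a=-.5*f/1.1;g=np.array([150*(np.sin(th)-np.sin(.45)),-150*(np.cos(th)-np.cos(.45))])  # y_t,z_t
  print(round(f,2),round(a,3),np.round(g+155*np.array([0,1])-155*np.array([-np.sin(a),np.cos(a)]),0))"
```

```text
[629.3066 120.8751 393.5822] 20.421882744842932 [-1.4162  0.7786  6.5823]
0.08 -0.036 [-17.  -5.]
0.16 -0.073 [-34.  -8.]
0.24 -0.11 [-52. -11.]
0.32 -0.148 [-69. -12.]
0.41 -0.185 [-87. -12.]
0.49 -0.222 [-105.  -11.]
0.57 -0.259 [-123.   -9.]
0.65 -0.296 [-140.   -5.]
0.73 -0.333 [-158.   -0.]
0.81 -0.37 [-175.    5.]
0.9 -0.407 [-191.   12.]
0.98 -0.444 [-207.   20.]
1.06 -0.481 [-223.   30.]
1.14 -0.518 [-237.   40.]
```

Converted, -231 mm / 600 = -0.385, -223 mm / 600 = -0.3717, -0.481 rad / 3.1416 = -0.1531.

move_arm:
  commands:
    - [[-0.0115, 0, 0, 0, -0.0283, -0.0083, 1], [-0.0232, 0, 0, 0, -0.0567, -0.0133, 1], [-0.035, 0, 0, 0, -0.0867, -0.0183, 1], [-0.0471, 0, 0, 0, -0.115, -0.02, 1], [-0.0589, 0, 0, 0, -0.145, -0.02, 1], [-0.0707, 0, 0, 0, -0.175, -0.0183, 1], [-0.0824, 0, 0, 0, -0.205, -0.015, 1], [-0.0942, 0, 0, 0, -0.2333, -0.0083, 1], [-0.106, 0, 0, 0, -0.2633, 0, 1], [-0.1178, 0, 0, 0, -0.2917, 0.0083, 1], [-0.1296, 0, 0, 0, -0.3183, 0.02, 1], [-0.1413, 0, 0, 0, -0.345, 0.0333, 1], [-0.1531, 0, 0, 0, -0.3717, 0.05, 1], [-0.1592, 0, 0, 0, -0.385, 0.06, 1], [-0.1592, 0, 0, 0, -0.385, 0.06, 1], [-0.1592, 0, 0, 0, -0.385, 0.06, 1]]

```text
time_s: 24.1
ee_pos: [403.7, 131.1, 365.9]
orientation: [[0.049, 0.863, 0.502], [0.999, -0.044, -0.023], [0.002, 0.503, -0.864]]
wrist_force: [-11.2, -9.1, 35.8]
opening: 20.1
grasp_force: 63.8
```

```bash
cat > m.py <<'E'
from go import *
s=get_state();R=np.array(s["orientation"]);g=np.array(s["ee_pos"])+155*R[:,2]
print(s["time_s"],s["opening"],s["grasp_force"],s["wrist_force"],"grasp",g)
d=g-np.array([565,147.8,100]);y=np.radians(-2.5);fx=d@[np.cos(y),np.sin(y),0];print("lever",.45-np.arctan2(fx,d[2]),"r",np.hypot(fx,d[2]))
q=read_camera("side");W=cloud(q)
for l in ("lever_grip","catch_grip"):
    for r in tip_of(q,l)[:1]: print(l,r["conf"],at_z(q,r["centre"],219 if l[0]=="l" else 234))
cv2.imwrite("pics/s7.png",cv2.resize(q["color"][130:330,170:420],None,fx=3,fy=3))
E
python3 m.py
```

```text
24.1 20.131763767557825 63.83729875087738 [-11.1821  -9.112   35.8271] grasp [481.5636 127.5856 231.9177]
lever 1.0087447770208966 r 155.57773637660998
lever_grip 0.55 [496.9646 151.5491 219.    ]
catch_grip 0.64 [364.107  479.2216 234.    ]
```

View pics/s7.png

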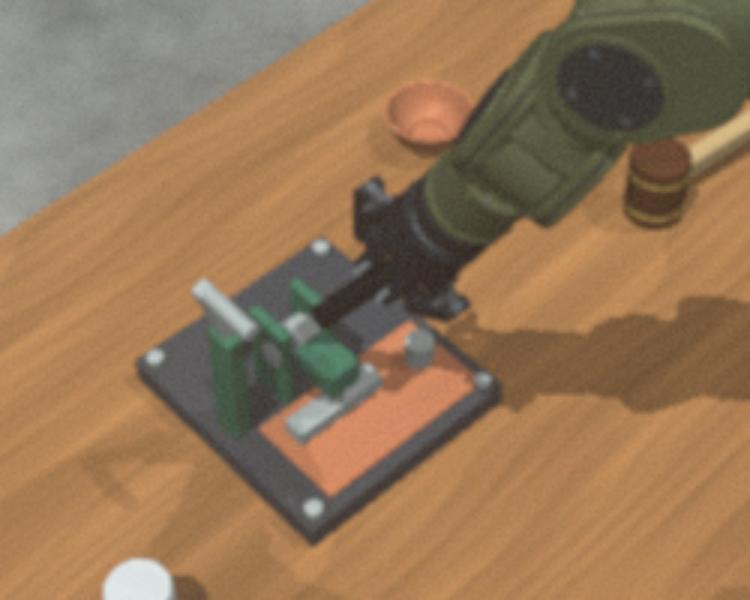

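The side view shows the catch standing clear at (225,310), the gripper on the crossbar at about (310,320), and the mallet and dish untouched. The lever reads about 1.0 rad, so I pull a little further and ease the radial load.

Converted, -12 mm / 600 = -0.02, -8 mm / 600 = -0.0133.

move_arm:
  commands:
    - [[0, 0, 0, 0, -0.0067, -0.005, 1], [0, 0, 0, 0, -0.0133, -0.0083, 1], [0, 0, 0, 0, -0.02, -0.0083, 1], [0, 0, 0, 0, -0.02, -0.0083, 1], [0, 0, 0, 0, -0.02, -0.0083, 1]]

```text
time_s: 24.75
ee_pos: [392.5, 131.9, 360.2]
orientation: [[0.051, 0.866, 0.498], [0.999, -0.044, -0.025], [0.001, 0.499, -0.867]]
wrist_force: [25.0, -5.6, -6.1]
opening: 19.7
grasp_force: 61.7
```

```bash
python3 m.py
```

```text
24.75 19.69239304905715 61.69079661369324 [25.0115 -5.5681 -6.0628] grasp [469.7638 128.0802 225.8408]
lever 1.0930166352152868 r 157.24390652707385
lever_grip 0.96 [475.3626 151.39   219.    ]
catch_grip 0.66 [522.219  245.0138 234.    ]
```

Converted, -3 mm / 600 = -0.005, -2 mm / 600 = -0.0033.

move_arm:
  commands:
    - [[0, 0, 0, 0, -0.0033, 0.0017, 1], [0, 0, 0, 0, -0.005, 0.0033, 1], [0, 0, 0, 0, -0.005, 0.0033, 1], [0, 0, 0, 0, -0.005, 0.0033, 1]]

```text
time_s: 25.3
ee_pos: [391.8, 132.0, 359.6]
orientation: [[0.052, 0.863, 0.503], [0.999, -0.045, -0.025], [0.001, 0.504, -0.864]]
wrist_force: [16.9, -9.0, 7.9]
opening: 19.7
grasp_force: 63.7
```

```bash
python3 m.py
```

```text
25.3 19.746582355124147 63.65514099597931 [16.9291 -8.9624  7.9484] grasp [469.7752 128.1201 225.6354]
lever 1.0937514541398696 r 157.0737689863594
lever_grip 0.89 [473.1726 146.8966 219.    ]
catch_grip 0.51 [524.3888 244.0561 234.    ]
```

```bash
python3 -c "
from bench import *
print(job_done())"
```

```text
the job is handed in; nothing more can be done
None
```

The job is handed in with all steps done in order: the pin is flush (about 0.4 mm proud, driven with the mallet), the mallet is back standing on the bench, the catch is flipped over to its side, and the gripper is holding the lever at its front stop (measured about 1.09 of 1.10 rad); I don't have the judge's result.

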